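# Seat an axle pin in the V-groove jig

### The job

Take the steel axle pin off its wooden rest and lay it in the open end of the jig's V-groove, tapered nose towards the red stop button and still short of the bridge. Then push it gently along the groove, under the sprung brass shoe, until the red button gives by about a millimetre, hold it so for about a second, and back away, leaving the pin in the groove resting against the button. Never press the button hard, and leave the float bowl, plug boot and choke knob where they are.

Things in the scene. Friction and masses are not known exactly. Their poses are not given: they have to be found in the camera images.
- pin_center (a point): Loose bright steel axle pin, 24 mm in diameter, 110 mm long, 0.15 to 0.3 kg. The point is its centre, on its axis. +x runs along the axis to the tapered nose (last 10 mm, down to 16 mm diameter); y and z may be rolled about it. The other end, 55 mm behind the centre, is flat. It starts level on the wooden rest, axis 45 mm above the bench.
- pin_nose (a point): Centre of the flat tip of the pin's tapered nose, 55 mm along +x from pin_center.
- rest: Fixed wooden rest that carries the pin at the start; origin under its middle, +x along the pin. Board 130 x 75 mm, 12 mm high, with two flat copper washers lying on it. Two notched posts, each 10 mm along x and 25 mm wide, at x = -42 and +42 mm, hold the pin; their tips are 7.5 mm below its axis. Between them its underside is free.
- jig: Blue jig fixed to the bench, steel 90 degree V-groove along its +x from x = 0 (open end) to 178 mm. Origin on the bench under the groove's open end, z up. Base plate 10 mm high, 100 mm wide, x = -10 to 290 mm. A pin in the groove has its axis at y = 0, 55 mm above the bench; the trough is 25 mm wide, its lips 7.5 mm below that axis, free beside and behind.
- bridge (a point): Point on the groove's axis (55 mm above the bench, 148 mm from the groove's open end) below the middle of the jig's bridge; axes as the jig's. The bridge is 22 mm long in x; posts 24 to 34 mm either side of the axis, beam top 93 mm above the bench. A pin centred 70 mm from the open end has its nose 12 mm short of the bridge.
- shoe_tip (a point): Lowest point of the rounded brass shoe sprung downwards under the bridge, at first 3 mm below the top of a seated pin. The pin's taper lifts it (a passing rise of a few N in the push), then it presses on the pin with about 3 N. Sliding friction of the pin is unknown, about 2 to 6 N with the shoe on it; the pin stays where it is left.
- stop_block: Upright steel block, 30 mm wide, on the jig beyond the bridge; origin on the bench under its front face, 233 mm from the groove's open end; axes as the jig's. From that face an adjusting screw holds the red stop button (18 mm across, on the groove's axis) 18 to 43 mm towards the pin: the setting is not measured. It gives 1 mm per 8 N, besides the pin's friction; over 15 N harms it.
- float_bowl: Brass float bowl, loose, 54 mm across, 30 mm high, standing on the bench 100 to 115 mm to one side (-y) of the groove's loading half. Origin at the centre of its underside. Leave alone.
- plug_boot: Black rubber plug boot, loose, 26 mm across, 40 mm high, standing on the bench 70 to 85 mm to the other side (+y) of the groove, beside the bridge. Origin at the centre of its underside. Leave alone.
- choke_knob: Yellow plastic choke knob, loose, 36 mm across, 26 mm high, standing near an end of the rest. Origin at the centre of its underside. Leave alone.
Mind the look-alikes: they are no part of the job. Of the things like the part that bears pin_center, leave any that is pink; of the rest the smaller one is meant.

How it is judged:
By the outcome, as a careful person would: the job done as asked, in the order asked, and still so for the second after the job is handed in, with the robot touching nothing.
It also fails if it takes over 70 s, if anything falls off the work surface, if the arm or the gripper's body presses on something with over 40 N, if the wrist force passes 120 N, or if a joint passes its speed limit or range.

### The arm

A 6-joint arm with a two-finger parallel gripper is mounted at the origin on the work surface. World frame = base frame: x ahead of the robot, y to its left, z up, the work surface at z = 0. Lengths are in m, angles in rad, forces in N, time in s.
With the tool pointing down it reaches from about 0.3 to 0.95 m from the base axis. Payload 3.1 kg.
Tool frame: the origin (TCP) lies between the finger pads; the fingertips stand arm.finger_overhang ahead of it and the grasp point (between the pads) is the TCP (arm.finger_overhang is the distance from the TCP to the fingertips, in m); z points along the fingers, y is the line along which they close (so a half turn about z gives the same grasp; the last joint's range is limited). The gripper opens to 85 mm and grips with 20 to 120 N. Pads are 22 mm wide; open, the fingers measure 114 mm over their backs; the gripper's body (76 mm by 85 mm) begins 54 mm behind the grasp point. The pads swing forward as they close: fully open they stand 13 mm farther back than shut.
Start: joints at [1.049, 0.308, 1.634, -0, 1.2, -0.07], TCP at [0.273, 0.562, 0.25] pointing down, gripper open.
Joint ranges: [-3.06, 3.06], [-0.79, 1.96], [0.05, 2.63], [-1.19, 4.34], [0.05, 2.64], [-2.94, 2.94]. Speed limits (rad/s): [2.79, 2.79, 3.14, 3.14, 3.14, 3.14].

### API

Orientations are given as a 3x3 rotation matrix whose columns are the frame's x, y, z axes.
In Python, from rig import arm, vision gives the robot as it stands.
- The arm moves only by the tool jog_arm, never from a script. Its argument "targets" is a list of rows, each a list of 5 numbers: the opening, from 0 (shut) to 1 (fully open), then the shift along the tool's x, y, z as a fraction of full scale, then the turn about the tool's z as a fraction of full scale. In form: [[jaw, x, y, z, turn], ...]. A call has 1 to 8 rows; each row is the pose to reach, as a shift and turn from the pose commanded when the call began, along the tool's axes at that moment; what a row does not reach only later rows make up. Full scale, the value 1, is 0.15 m for a shift and 120 degrees for a turn. A row lasts 1/10 s, in which the tool goes at most 50 mm and 8.59 degrees, less where a joint would pass 70% of its speed; a pose out of reach is approached as far as the arm can. A call with a number of a shift or a turn outside -1 to 1 is refused whole. A call with a gripper value outside its range is refused whole. The fingers move at their own pace and stop on an object; "squeeze" is the grip in N (left out, the last holds). Time passes only in rows, so rows that repeat a pose let the fingers close. It gives the time, the measured TCP pose, the force, the opening and the grip force at its end, in the units of the state.
- arm.observe(): the state, without advancing time (a new reading comes with each control period).
- vision.camera(name): name is "side" or "top"; returns the picture (420x560x3 uint8, blue, green, red); there is no depth.
- vision.get_calibration(name): a dict with "vertical_fov" (degrees; the focal length in pixels is half the picture's height over the tangent of half this angle, whatever the lens; pixels are square), "cx", "cy" (the principal point, pixels), "k1" (the pictures are not rectified: a ray, as slopes to the right and down, at radius r is drawn at 1 + k1 r^2 times it, then the intrinsics apply), "cam_to_world" (4x4, takes a point from camera to world coordinates). Camera axes: x right, y up, looking along -z (the intrinsics and any distortion apply to the point x, -y, -z); pixel columns grow to the right and rows downward; lengths in m; the calibration is good to about 2 mm. A picture is of the moment at which its call begins. get_calibration takes no time and is no camera call.
- arm.job_done(): hands the job in; it is judged then, once.
The state is a dict: "time": time; "qpos": joint angles; "joint_vel": joint speeds; "tau": joint torques, N m; "ee_pos": TCP position; "tcp_rot": TCP orientation; "force": force on the tool from outside, world axes, zero at the start; "torque": the same for the moment, N m; "grip_width": finger opening in m; "gripper_force": force on a finger pad.
Only numpy, scipy, OpenCV 4.12 (cv2) and the standard library are available. Lean on these libraries where they do the work, as an engineer would, in place of code of your own. Each camera call takes 0.05 s, during which the arm holds its last target. There are 200 camera calls.

## Working session

There is one attempt and no reset: what is moved stays moved. The work goes in short steps, Python scripts to look and compute and a tool call to move; the robot and the scene stay as the last step left them, time stands still between calls to the robot, and variables do not carry over. Pictures are saved under pics/ and viewed, at most 10 in all, crops included, and the job is handed in when it is done.

Besides the shell and the picture viewer there is one more tool, called after ">>>" in YAML: its name, and indented under it one key for each argument. jog_arm: Moves the arm, as the interface text tells. Its arguments: {"type":"object","properties":{"targets":{"type":"array","items":{"type":"array","items":{"type":"number"}}},"squeeze":{"type":"number"}},"required":["targets"]}

```bash
mkdir -p pics; cat > h.py <<'E'
import numpy as np, cv2
from rig import arm, vision
def K(n):
    c=vision.get_calibration(n); f=210/np.tan(np.radians(c['vertical_fov'])/2); return c,f
def ray(n,u,v):
    c,f=K(n); d=np.array([(u-c['cx'])/f,(v-c['cy'])/f]); s=d.copy()
    for _ in range(30): s=d/(1+c['k1']*(s@s))
    T=np.array(c['cam_to_world']); return T[:3,3],T[:3,:3]@np.array([s[0],-s[1],-1])
def onz(n,u,v,z):
    o,d=ray(n,u,v); return o+d*(z-o[2])/d[2]
def proj(n,p):
    c,f=K(n); T=np.array(c['cam_to_world']); q=T[:3,:3].T@(np.array(p)-T[:3,3]); s=np.array([q[0],-q[1]])/-q[2]
    s=s*(1+c['k1']*(s@s)); return s*f+[c['cx'],c['cy']]
E
python3 - <<'E'
from h import *
for n in('top','side'):
    im=vision.camera(n); cv2.imwrite(f'pics/{n}0.png',im); cv2.imwrite(f'pics/{n}0b.png',cv2.resize(im,(800,600)))
    c,f=K(n); print(n,f,c['k1'],c['cx'],c['cy'],np.round(c['cam_to_world'],3).tolist())
s=arm.observe(); print(s['time'],s['ee_pos'],s['tcp_rot'],s['force'],s['grip_width'],arm.finger_overhang)
E
```

```text
top 470.4320162102486 -0.10972505500830952 278.7172438710901 212.04275456121258 [[0.006, 0.986, -0.167, 0.364], [-1.0, 0.006, 0.0, -0.068], [0.001, 0.167, 0.986, 1.224], [0.0, 0.0, 0.0, 1.0]]
side 390.00914292432685 -0.09331523995484148 277.32910111856944 208.2399445036476 [[0.906, 0.275, -0.322, 0.305], [-0.423, 0.558, -0.714, -0.607], [-0.017, 0.783, 0.622, 0.525], [0.0, 0.0, 0.0, 1.0]]
0.1 [0.27252854 0.56164995 0.24915032] [[-8.99674868e-01  4.36559350e-01 -1.03248852e-03]
 [ 4.36560558e-01  8.99672915e-01 -1.87788089e-03]
 [ 1.09095498e-04 -2.14022600e-03 -9.99997704e-01]] [-0.58181124  0.49305957 -0.19305724] 0.08517794675771558 0.019
```

View pics/top0b.png

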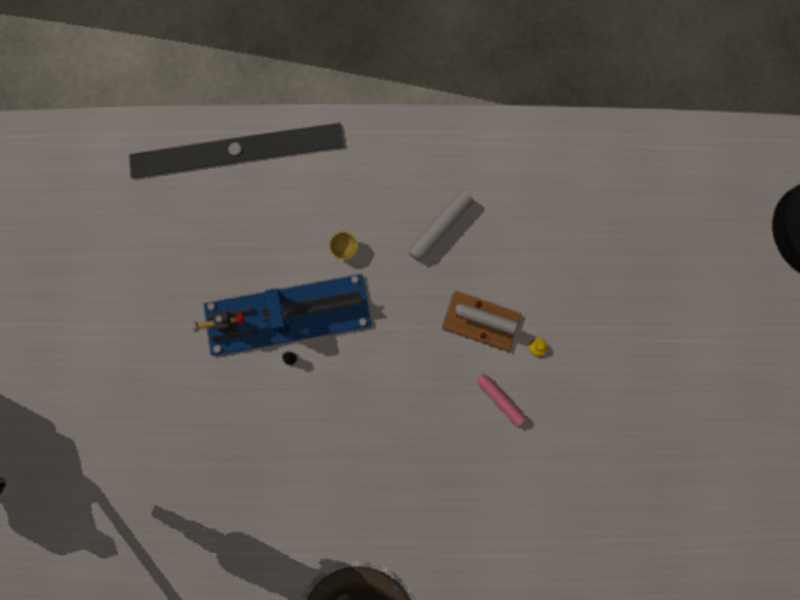

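View pics/side0b.png

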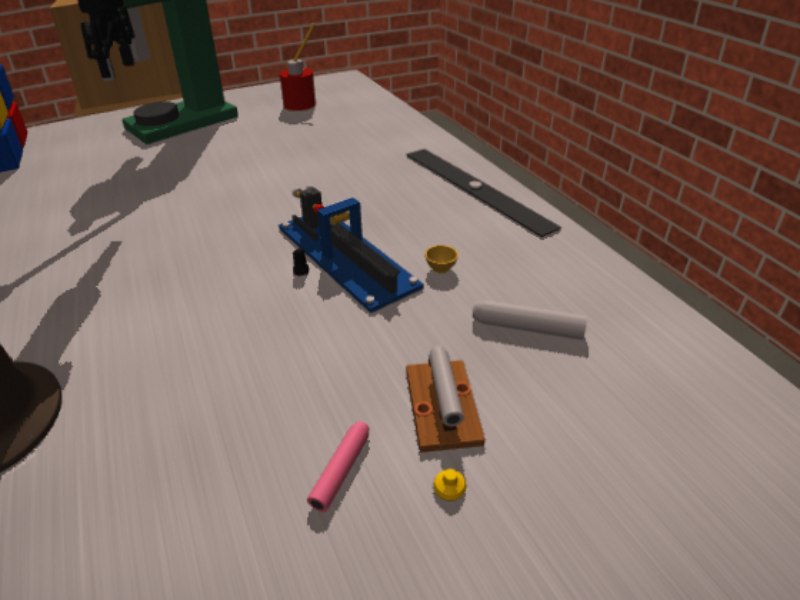

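The top view (800×600 scale) shows three pin-like things:
- a grey pin on the rest at (487,318)
- a larger grey one on the bench at (442,226)
- a pink one at (500,400)

The pin on the rest fits, because it isn't pink, it is the smaller grey one, and it lies on the wooden rest. The jig runs from its open end at (362,300) to the button at (240,318). I'll confirm with enlarged crops.

```bash
python3 - <<'E'
import cv2,numpy as np
t=cv2.imread('pics/top0.png'); s=cv2.imread('pics/side0.png')
def crop(im,u,v,w,h,k): return cv2.resize(im[v:v+h,u:u+w],(w*k,h*k),interpolation=cv2.INTER_CUBIC)
a=crop(t,300,195,80,60,5); b=crop(s,270,230,80,60,5)
# rest: top left, side right ; jig below
c=crop(t,130,185,133,70,6)
cv2.imwrite('pics/rest.png',np.hstack([a,b])); cv2.imwrite('pics/jig.png',c)
E
```

```text
(no output)
```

View pics/rest.png

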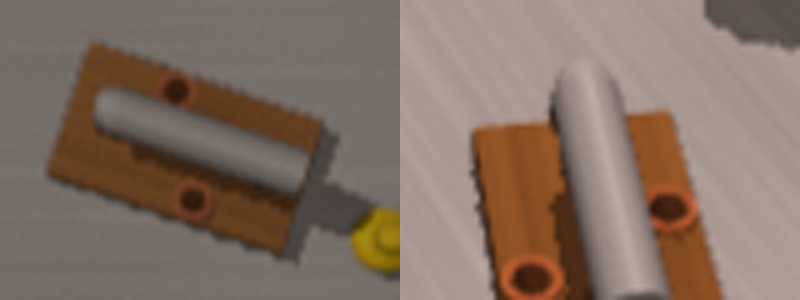

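View pics/jig.png

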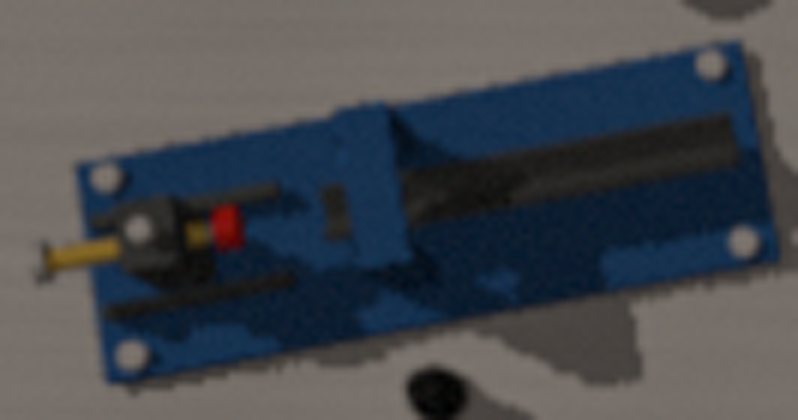

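The crops confirm it. The pin on the rest is the smaller grey one, with its tapered nose at the left (crop 96,107) and its flat end at (304,173). The jig plate corners in the crop are (78,165), (742,42), (778,260) and (110,382), the button's front is at about (243,228), and the groove's open end is at (738,140).

```bash
cat > pose.py <<'E'
from h import *
from scipy.optimize import least_squares
C=np.array([[78,165],[742,42],[778,260],[110,382]])/6+[130-.5+.083,185-.5+.083]
L=np.array([[290,-50],[-10,-50],[-10,50],[290,50]])/1000.
W=np.array([onz('top',u,v,.01) for u,v in C])[:,:2]
R=lambda a:np.array([[np.cos(a),-np.sin(a)],[np.sin(a),np.cos(a)]])
r=least_squares(lambda p:((L@R(p[2]).T+p[:2])-W).ravel(),[.4,-.1,1.5])
jig=r.x; ax=np.array([np.cos(jig[2]),np.sin(jig[2])])
P=lambda u,v,z:onz('top',u/5+300-.4,v/5+195-.4,z)[:2]
N,T=P(96,107,.045),P(304,173,.045)
E
python3 - <<'E'
from pose import *
print('jig',jig,np.degrees(jig[2]),'res mm',np.round(r.fun*1000,1))
print('nose',N,'tail',T,'len',np.linalg.norm(N-T),'c',(N+T)/2,'ang',np.degrees(np.arctan2(*(N-T)[::-1])))
b=onz('top',243/6+129.6,228/6+184.6,.055)[:2]; d=b-jig[:2]; print('button along/lat',d@ax, d@[-ax[1],ax[0]])
g=onz('top',738/6+129.6,140/6+184.6,.0475)[:2]-jig[:2]; print('open end',g@ax,g@[-ax[1],ax[0]])
Re=P(95,42,.012),P(325,122,.012),P(282,252,.012),P(48,172,.012)
print('rest c',np.mean(Re,0),[np.degrees(np.arctan2(*(a-b)[::-1])) for a,b in((Re[0],Re[1]),(Re[3],Re[2]))])
print('side proj of pin',[ (proj('side',[*q,.045])*800/560).round() for q in (N,T)], 'jig pts',[(proj('side',[*(jig[:2]+ax*x),z])*800/560).round() for x,z in((-.01,.01),(0,.0475),(.233,0))])
print('boot',onz('top',437/6+129.6,393/6+184.6,.02),'knob',P(385,240,.02),'bowl',onz('top',343*.7,246*.7,.02))
E
```

```text
jig [ 5.73558470e-01 -1.68816886e-03  1.76125093e+00] 100.91224508728254 res mm [ 1.1  1.7  1.1 -0.9 -0.5 -2.7 -1.6  1.9]
nose [ 0.55367584 -0.17054135] tail [ 0.52043577 -0.27602945] len 0.11060126749428349 c [ 0.53705581 -0.2232854 ] ang 72.50998114372202
button along/lat 0.21109991720237106 0.0009073984222141562
open end -0.00041377666036161075 0.0007030880152807278
rest c [ 0.53834969 -0.22107844] [np.float64(70.8681719594354), np.float64(71.26667223933255)]
side proj of pin [array([436., 349.]), array([455., 418.])] jig pts [array([398., 295.]), array([393., 271.]), array([318., 232.])]
boot [0.46700273 0.12670785 0.02      ] knob [ 0.48907494 -0.32184573] bowl [0.67334089 0.03384767 0.02      ]
```

```bash
cat > plan.py <<'E'
from pose import *
def frac(p,yaw,tgt,ty,turn=1e9):
    """tool x yaw (deg), down-pointing; fractions to target"""
    a=np.radians(yaw); X=np.array([np.cos(a),np.sin(a),0]); Y=np.array([np.sin(a),-np.cos(a),0]); Z=np.array([0,0,-1.])
    d=np.array(tgt)-p; f=np.array([d@X,d@Y,d@Z])/.15; t=-(ty-yaw)/120
    k=min(1,1/max(abs(f).max(),1e-9)); f*=k; t=np.clip(t,-turn,turn)
    q=p+.15*(f[0]*X+f[1]*Y+f[2]*Z); return f,t,q,yaw-120*t
def cur():
    s=arm.observe(); r=np.array(s['tcp_rot']); return np.array(s['ee_pos']),np.degrees(np.arctan2(r[1,0],r[0,0])),s
def steps(tgt,ty,turn=.35):
    p,yaw,s=cur()
    for i in range(10):
        f,t,p,yaw=frac(p,yaw,tgt,ty,turn); print(np.round(f,3),round(t,3),p.round(4),round(yaw,1))
        if np.linalg.norm(p-tgt)<1e-4 and abs(yaw-ty)<.1: break
E
python3 -c "
from plan import *
steps([.537,-.2225,.16],71.5)"
```

```text
[-0.983 -1.     0.151] 0.35 [0.3398 0.3623 0.2265] 112.1
[-1.    -0.061  0.108] 0.338 [0.3878 0.2199 0.2103] 71.5
[-1.     0.757  0.135] -0.0 [0.4479 0.0416 0.19  ] 71.5
[-1.     0.757  0.135] -0.0 [ 0.5081 -0.1367  0.1698] 71.5
[-0.481  0.365  0.065] -0.0 [ 0.537  -0.2225  0.16  ] 71.5
```

>>> jog_arm:
  targets:
    - [1, -0.98, -1, 0.15, 0.35]
    - [1, -0.98, -1, 0.15, 0.35]
    - [1, -0.98, -1, 0.15, 0.35]
    - [1, -0.98, -1, 0.15, 0.35]
    - [1, -0.98, -1, 0.15, 0.35]
    - [1, -0.98, -1, 0.15, 0.35]
    - [1, -0.98, -1, 0.15, 0.35]

```text
time: 0.8
ee_pos: [0.3398, 0.3635, 0.2279]
tcp_rot: [[-0.378, 0.926, 0.0], [0.926, 0.378, 0.001], [0.001, 0.0, -1.0]]
force: [-0.1, -0.4, -0.5]
grip_width: 0.0851
gripper_force: 0.0
```

>>> jog_arm:
  targets:
    - [1, -1, -0.06, 0.1, 0.34]
    - [1, -1, -0.06, 0.1, 0.34]
    - [1, -1, -0.06, 0.1, 0.34]
    - [1, -1, -0.06, 0.1, 0.34]
    - [1, -1, -0.06, 0.1, 0.34]
    - [1, -1, -0.06, 0.1, 0.34]

```text
time: 1.4
ee_pos: [0.3883, 0.2217, 0.213]
tcp_rot: [[0.318, 0.948, 0.001], [0.948, -0.318, 0.001], [0.001, 0.0, -1.0]]
force: [-0.4, -0.1, -0.4]
grip_width: 0.0853
gripper_force: 0.0
```

>>> jog_arm:
  targets:
    - [1, -1, 0.76, 0.13, 0]
    - [1, -1, 0.76, 0.13, 0]
    - [1, -1, 0.76, 0.13, 0]
    - [1, -1, 0.76, 0.13, 0]
    - [1, -1, 0.76, 0.13, 0]
    - [1, -1, 0.76, 0.13, 0]

```text
time: 2.0
ee_pos: [0.4482, 0.0426, 0.1933]
tcp_rot: [[0.319, 0.948, -0.0], [0.948, -0.319, 0.001], [0.001, -0.0, -1.0]]
force: [0.3, 0.6, 0.5]
grip_width: 0.0851
gripper_force: 0.0
```

>>> jog_arm:
  targets:
    - [1, -1, 0.76, 0.13, 0]
    - [1, -1, 0.76, 0.13, 0]
    - [1, -1, 0.76, 0.13, 0]
    - [1, -1, 0.76, 0.13, 0]
    - [1, -1, 0.76, 0.13, 0]
    - [1, -1, 0.76, 0.13, 0]

```text
time: 2.6
ee_pos: [0.5079, -0.1349, 0.1735]
tcp_rot: [[0.318, 0.948, -0.001], [0.948, -0.318, 0.001], [0.001, -0.001, -1.0]]
force: [-0.6, 0.1, 0.2]
grip_width: 0.0858
gripper_force: 0.0
```

```bash
python3 -c "
from plan import *
print(cur()); steps([.537,-.2225,.12],71.5)"
```

```text
(array([ 0.5079385 , -0.13494972,  0.17350704]), np.float64(71.43627826728739), {'time': 2.6, 'qpos': array([-3.43044276e-01,  2.08913060e-01,  1.92973073e+00,  1.03720811e-03,
        1.00421092e+00, -1.96040484e-02]), 'joint_vel': array([ 0.02399817, -0.02075953,  0.02813439,  0.00202483,  0.00539183,
        0.0057941 ]), 'tau': array([-9.32775848e-01, -3.38277411e+01, -2.53512061e+01, -7.94814737e-02,
       -1.05059717e-01, -1.64142827e-02]), 'ee_pos': array([ 0.5079385 , -0.13494972,  0.17350704]), 'tcp_rot': array([[ 3.18359013e-01,  9.47969799e-01, -8.93940470e-04],
       [ 9.47969794e-01, -3.18357834e-01,  1.24856164e-03],
       [ 8.99005776e-04, -1.24491942e-03, -9.99998821e-01]]), 'force': array([-0.58346992,  0.1009105 ,  0.15895462]), 'torque': array([-0.04130192, -0.0033829 , -0.04877291]), 'gripper_force': 0.0, 'grip_width': 0.08582438999347367})
[-0.492  0.369  0.357] -0.001 [ 0.537  -0.2225  0.12  ] 71.5
```

>>> jog_arm:
  targets:
    - [1, -0.49, 0.37, 0.36, 0]
    - [1, -0.49, 0.37, 0.36, 0]
    - [1, -0.49, 0.37, 0.36, 0]
    - [1, -0.49, 0.37, 0.36, 0]
    - [1, -0.49, 0.37, 0.36, 0]

```text
time: 3.1
ee_pos: [0.5366, -0.2214, 0.1201]
tcp_rot: [[0.318, 0.948, -0.001], [0.948, -0.318, 0.001], [0.001, -0.001, -1.0]]
force: [0.9, 0.6, 0.9]
grip_width: 0.0853
gripper_force: 0.0
```

>>> jog_arm:
  targets:
    - [1, 0, 0, 0.17, 0]
    - [1, 0, 0, 0.34, 0]
    - [1, 0, 0, 0.5, 0]
    - [1, 0, 0, 0.5, 0]
    - [1, 0, 0, 0.5, 0]

```text
time: 3.6
ee_pos: [0.5369, -0.2225, 0.0458]
tcp_rot: [[0.319, 0.948, 0.0], [0.948, -0.319, 0.0], [0.0, 0.0, -1.0]]
force: [-0.5, 0.9, -0.0]
grip_width: 0.0852
gripper_force: 0.0
```

```bash
python3 -c "
from plan import *
t=vision.camera('top')[170:270,280:400]; s=vision.camera('side')[190:340,240:380]
cv2.imwrite('pics/pre.png',np.hstack([cv2.resize(t,(432,360),interpolation=2),cv2.resize(s,(336,360),interpolation=2)]))
print(cur()[:2]); steps([.537,-.2225,.045],71.5)"
```

```text
(array([ 0.53819252, -0.22370513,  0.04695898]), np.float64(71.37659988885677))
[ 0.005 -0.01   0.013] -0.001 [ 0.537  -0.2225  0.045 ] 71.5
```

View pics/pre.png

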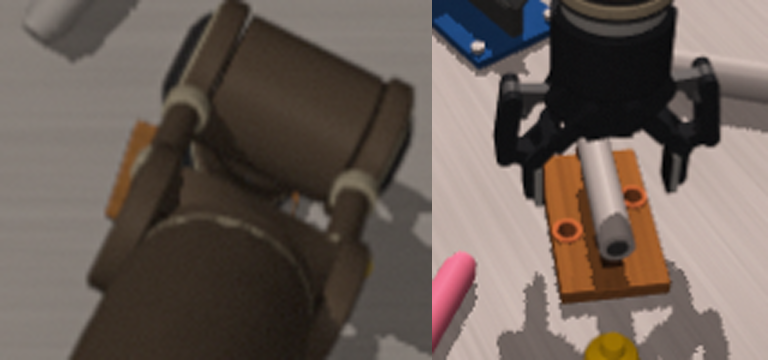

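The fingers straddle the pin, which is at about (605,195) on the right of the picture, with roughly equal gaps. I'll close and lift.

>>> jog_arm:
  targets:
    - [0, 0, 0, 0, 0]
    - [0, 0, 0, 0, 0]
    - [0, 0, 0, 0, 0]
    - [0, 0, 0, 0, 0]
    - [0, 0, 0, 0, 0]
    - [0, 0, 0, 0, 0]
    - [0, 0, 0, 0, 0]
    - [0, 0, 0, 0, 0]
  squeeze: 40

```text
time: 4.5
ee_pos: [0.5369, -0.224, 0.0451]
tcp_rot: [[0.32, 0.947, 0.0], [0.947, -0.32, -0.0], [-0.0, 0.0, -1.0]]
force: [-0.0, -0.5, 4.2]
grip_width: 0.0228
gripper_force: 39.1
```

>>> jog_arm:
  targets:
    - [0, 0, 0, 0, 0]
    - [0, 0, 0, 0, 0]
    - [0, 0, 0, 0, 0]
    - [0, 0, 0, 0, 0]

```text
time: 4.9
ee_pos: [0.5369, -0.224, 0.0451]
tcp_rot: [[0.32, 0.947, 0.0], [0.947, -0.32, -0.0], [-0.0, 0.0, -1.0]]
force: [-1.1, -1.0, 6.1]
grip_width: 0.0226
gripper_force: 39.3
```

>>> jog_arm:
  targets:
    - [0, 0, 0, -0.1, 0]
    - [0, 0, 0, -0.3, 0]
    - [0, 0, 0, -0.5, 0]
    - [0, 0, 0, -0.6, 0]
    - [0, 0, 0, -0.6, 0]

```text
time: 5.4
ee_pos: [0.5384, -0.2246, 0.1374]
tcp_rot: [[0.32, 0.947, 0.005], [0.947, -0.32, -0.002], [-0.001, 0.005, -1.0]]
force: [0.7, 0.5, -2.2]
grip_width: 0.023
gripper_force: 39.5
```

```bash
python3 -c "
from plan import *
print(cur()[:2]); steps([*(jig[:2]+ax*.062),.13],np.degrees(jig[2]))"
```

```text
(array([ 0.53840917, -0.2246051 ,  0.1373988 ]), np.float64(71.32087090648547))
[ 1.    -0.249  0.027] -0.247 [ 0.5511 -0.0706  0.1334] 100.9
[0.836 0.234 0.023] -0.0 [0.5618 0.0592 0.13  ] 100.9
```

>>> jog_arm:
  targets:
    - [0, 0.2, -0.05, 0, -0.05]
    - [0, 0.45, -0.12, 0, -0.1]
    - [0, 0.7, -0.18, 0, -0.15]
    - [0, 0.9, -0.23, 0, -0.2]
    - [0, 1, -0.25, 0.02, -0.247]
    - [0, 1, -0.25, 0.02, -0.247]
    - [0, 1, -0.25, 0.02, -0.247]

```text
time: 6.1
ee_pos: [0.548, -0.0694, 0.1302]
tcp_rot: [[-0.19, 0.982, -0.003], [0.982, 0.19, 0.0], [0.001, -0.003, -1.0]]
force: [0.5, 0.0, -2.2]
grip_width: 0.0226
gripper_force: 39.5
```

>>> jog_arm:
  targets:
    - [0, 0.2, 0.05, 0.0, 0]
    - [0, 0.4, 0.11, 0.02, 0]
    - [0, 0.6, 0.17, 0.02, 0]
    - [0, 0.75, 0.21, 0.02, 0]
    - [0, 0.84, 0.235, 0.02, 0]
    - [0, 0.84, 0.235, 0.02, 0]
    - [0, 0.84, 0.235, 0.02, 0]
    - [0, 0.84, 0.235, 0.02, 0]

```text
time: 6.9
ee_pos: [0.5598, 0.0593, 0.1286]
tcp_rot: [[-0.189, 0.982, -0.0], [0.982, 0.189, -0.001], [-0.001, -0.0, -1.0]]
force: [-0.0, 0.4, -1.8]
grip_width: 0.0229
gripper_force: 39.5
```

```bash
python3 -c "
from plan import *
t=vision.camera('top')[160:280,120:280]; s=vision.camera('side')[110:230,180:320]
cv2.imwrite('pics/over.png',np.hstack([cv2.resize(t,(420,315),interpolation=2),cv2.resize(s,(368,315),interpolation=2)]))
print(cur()[:2]); steps([*(jig[:2]+ax*.062),.06],np.degrees(jig[2]))"
```

```text
(array([0.55986106, 0.059464  , 0.12872992]), np.float64(100.86074322235635))
[-0.004  0.012  0.458] -0.0 [0.5618 0.0592 0.06  ] 100.9
```

View pics/over.png

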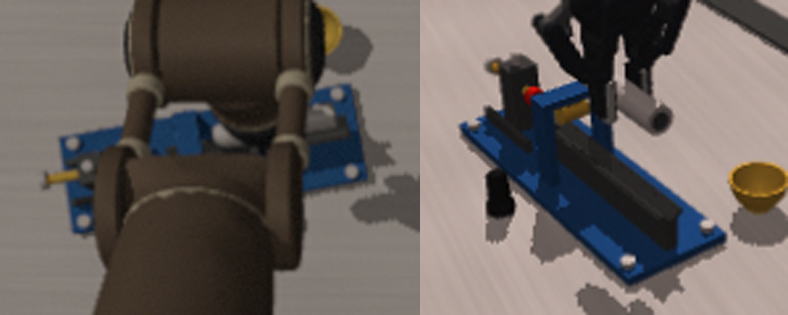

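The pin is held above the loading half, nose towards the button and short of the bridge. I'll lower it in stages.

>>> jog_arm:
  targets:
    - [0, 0, 0.008, 0.1, 0]
    - [0, 0, 0.008, 0.2, 0]
    - [0, 0, 0.008, 0.3, 0]
    - [0, 0, 0.008, 0.4, 0]
    - [0, 0, 0.008, 0.44, 0]
    - [0, 0, 0.008, 0.46, 0]
    - [0, 0, 0.008, 0.46, 0]

```text
time: 7.7
ee_pos: [0.5621, 0.0609, 0.0605]
tcp_rot: [[-0.19, 0.982, 0.001], [0.982, 0.19, -0.0], [-0.0, 0.001, -1.0]]
force: [-1.9, 0.1, 7.2]
grip_width: 0.0228
gripper_force: 44.7
```

>>> jog_arm:
  targets:
    - [0, 0, 0, 0.007, 0]
    - [0, 0, 0, 0.013, 0]
    - [0, 0, 0, 0.013, 0]
    - [0, 0, 0, 0.02, 0]
    - [0, 0, 0, 0.02, 0]

```text
time: 8.2
ee_pos: [0.5622, 0.0609, 0.0589]
tcp_rot: [[-0.19, 0.982, 0.001], [0.982, 0.19, -0.0], [-0.001, 0.001, -1.0]]
force: [-5.0, -0.9, 14.5]
grip_width: 0.0226
gripper_force: 45.8
```

>>> jog_arm:
  targets:
    - [0, 0, -0.007, -0.01, 0]
    - [0, 0, -0.014, -0.01, 0]
    - [0, 0, -0.014, -0.01, 0]

```text
time: 8.5
ee_pos: [0.562, 0.0608, 0.0591]
tcp_rot: [[-0.19, 0.982, 0.007], [0.982, 0.19, 0.001], [-0.001, 0.007, -1.0]]
force: [5.1, 1.7, 1.8]
grip_width: 0.0225
gripper_force: 44.3
```

>>> jog_arm:
  targets:
    - [0, 0, 0, 0.007, 0]
    - [0, 0, 0, 0.01, 0]
    - [0, 0, 0, 0.01, 0]

```text
time: 8.8
ee_pos: [0.562, 0.0609, 0.0589]
tcp_rot: [[-0.19, 0.982, 0.006], [0.982, 0.19, 0.001], [-0.001, 0.006, -1.0]]
force: [1.9, 1.6, 10.4]
grip_width: 0.023
gripper_force: 45.3
```

```bash
python3 -c "
from plan import *
s=vision.camera('side')[120:220,190:310]
cv2.imwrite('pics/seat.png',cv2.resize(s,(720,600),interpolation=2))
print(cur()[:2],cur()[2]['force'])
f=lambda x,y,z:((proj('side',[*(jig[:2]+ax*x+np.array([-ax[1],ax[0]])*y),z])-[190,120])*6).round()
print('tail c',f(.007,0,.055),'top',f(.007,0,.067),'lips at x=0',f(0,.0125,.0475),f(0,-.0125,.0475))"
```

```text
(array([0.56205117, 0.06083464, 0.05894716]), np.float64(100.9526258054952)) [2.16194931 0.90393363 9.6218023 ]
tail c [500. 392.] top [499. 364.] lips at x=0 [482. 432.] [541. 407.]
```

View pics/seat.png

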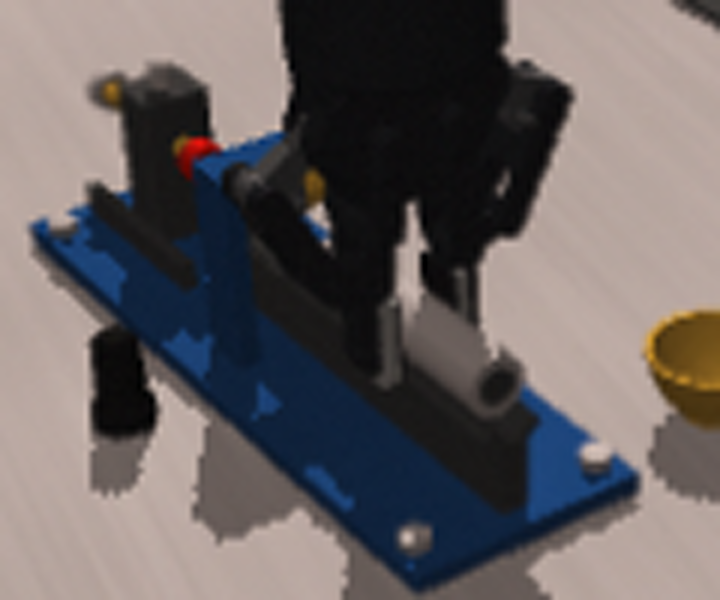

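The pin sits in the groove, tail face at about (500,388) as predicted for a seated pin and nose short of the bridge. I'll ease off and release, rise, then check.

>>> jog_arm:
  targets:
    - [0, 0, 0.002, -0.006, 0]
    - [0, 0, 0.002, -0.008, 0]
    - [0.3, 0, 0.002, -0.008, 0]
    - [1, 0, 0.002, -0.008, 0]
    - [1, 0, 0.002, -0.008, 0]
    - [1, 0, 0.002, -0.008, 0]
    - [1, 0, 0.002, -0.008, 0]
    - [1, 0, 0.002, -0.008, 0]

```text
time: 9.65
ee_pos: [0.5585, 0.0605, 0.0575]
tcp_rot: [[-0.19, 0.982, -0.002], [0.982, 0.19, -0.0], [0.0, -0.002, -1.0]]
force: [-0.1, 0.1, -0.0]
grip_width: 0.0853
gripper_force: 0.0
```

>>> jog_arm:
  targets:
    - [1, 0, 0, -0.1, 0]
    - [1, 0, 0, -0.3, 0]
    - [1, 0, 0, -0.5, 0]
    - [1, 0, 0, -0.5, 0]

```text
time: 10.05
ee_pos: [0.5636, 0.0607, 0.139]
tcp_rot: [[-0.19, 0.982, 0.011], [0.982, 0.19, 0.0], [-0.002, 0.011, -1.0]]
force: [-0.3, -0.1, 0.6]
grip_width: 0.0853
gripper_force: 0.0
```

```bash
python3 -c "
from plan import *
print(cur()[:2]); steps([*(jig[:2]-ax*.05),.13],np.degrees(jig[2]))"
```

```text
(array([0.56355239, 0.06073035, 0.13895392]), np.float64(100.95853090468023))
[-0.755 -0.014  0.06 ] 0.0 [ 0.583  -0.0508  0.13  ] 100.9
```

>>> jog_arm:
  targets:
    - [0, -0.2, 0, 0, 0]
    - [0, -0.45, 0, 0, 0]
    - [0, -0.65, 0, 0.03, 0]
    - [0, -0.75, -0.01, 0.06, 0]
    - [0, -0.75, -0.01, 0.06, 0]
    - [0, -0.75, -0.01, 0.06, 0]
    - [0, -0.75, -0.01, 0.06, 0]

```text
time: 10.75
ee_pos: [0.5787, -0.0489, 0.1238]
tcp_rot: [[-0.191, 0.982, -0.001], [0.982, 0.191, 0.001], [0.001, -0.001, -1.0]]
force: [-0.5, 0.6, 0.2]
grip_width: -0.0001
gripper_force: 0.0
```

```bash
python3 -c "
from plan import *
t=vision.camera('top')[180:255,125:275]; s=vision.camera('side')[110:230,180:330]
cv2.imwrite('pics/rel.png',np.vstack([cv2.resize(t,(600,300),interpolation=2),cv2.resize(s,(600,480),interpolation=2)[100:400]]))
print(cur()[:2],cur()[2]['grip_width']); steps([*(jig[:2]-ax*.05),.071],np.degrees(jig[2]))
f=lambda x,z:((proj('top',[*(jig[:2]+ax*x),z])-[125,180])*4).round()
print('tail c',f(.008,.055),'nose',f(.118,.055))"
```

```text
(array([ 0.57902708, -0.04890829,  0.12403514]), np.float64(101.04116859025649)) -6.560620482567908e-05
[-0.017  0.024  0.354] 0.001 [ 0.583  -0.0508  0.071 ] 100.9
tail c [496. 111.] nose [325. 142.]
```

View pics/rel.png

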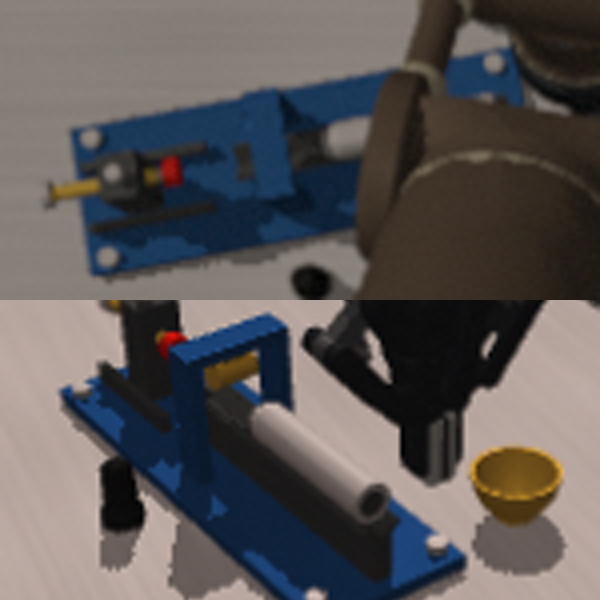

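The pin is in the groove with its nose at top-crop (327,140), short of the bridge, the shut gripper is behind it, and nothing else has moved. Next I'll go down behind the tail.

>>> jog_arm:
  targets:
    - [0, -0.01, 0.02, 0.1, 0]
    - [0, -0.01, 0.02, 0.25, 0]
    - [0, -0.01, 0.02, 0.35, 0]
    - [0, -0.01, 0.02, 0.35, 0]
    - [0, -0.01, 0.02, 0.35, 0]

```text
time: 11.35
ee_pos: [0.5819, -0.0508, 0.0706]
tcp_rot: [[-0.19, 0.982, -0.002], [0.982, 0.19, 0.0], [0.001, -0.002, -1.0]]
force: [0.8, -0.4, 0.4]
grip_width: -0.0
gripper_force: 0.0
```

```bash
python3 -c "
from plan import *
print(cur()[:2],cur()[2]['force']); steps([*(jig[:2]-ax*.01),.071],np.degrees(jig[2]))"
```

```text
(array([ 0.58194986, -0.05080656,  0.07064914]), np.float64(100.97083065866879)) [ 0.76508425 -0.42571661  0.43593602]
[ 0.265  0.007 -0.002] 0.0 [ 0.5755 -0.0115  0.071 ] 100.9
```

>>> jog_arm:
  targets:
    - [0, 0.1, 0, 0, 0]
    - [0, 0.2, 0.003, 0, 0]
    - [0, 0.265, 0.005, 0, 0]
    - [0, 0.265, 0.005, 0, 0]

```text
time: 11.75
ee_pos: [0.5753, -0.0099, 0.0719]
tcp_rot: [[-0.192, 0.981, 0.0], [0.981, 0.192, 0.0], [0.0, 0.0, -1.0]]
force: [-0.0, 0.4, 0.1]
grip_width: 0.0002
gripper_force: 0.0
```

>>> jog_arm:
  targets:
    - [0, 0.013, 0, 0, 0]
    - [0, 0.026, 0, 0, 0]
    - [0, 0.04, 0, 0, 0]
    - [0, 0.053, 0, 0, 0]
    - [0, 0.066, 0, 0, 0]
    - [0, 0.08, 0, 0, 0]

```text
time: 12.35
ee_pos: [0.5733, -0.0005, 0.0714]
tcp_rot: [[-0.19, 0.982, 0.0], [0.982, 0.19, -0.001], [-0.001, -0.0, -1.0]]
force: [0.7, -1.9, -0.4]
grip_width: 0.0002
gripper_force: 0.7
```

```bash
cat > st.py <<'E'
from plan import *
p,y,s=cur(); F=np.array(s['force']); d=p[:2]-jig[:2]; l=np.array([-ax[1],ax[0]])
print('t',s['time'],'jig x,y mm',d@ax*1e3,d@l*1e3,'z',p[2]*1e3,'yaw',y,'F along,lat,z',F[:2]@ax,F[:2]@l,F[2])
E
python3 st.py
```

```text
t 12.35 jig x,y mm 1.1674526942282013 -0.007047705337755422 z 71.4430930556847 yaw 100.95475727372013 F along,lat,z -1.9765122931469803 -0.3579367169244914 -0.406812467732557
```

>>> jog_arm:
  targets:
    - [0, 0.01, 0, 0, 0]
    - [0, 0.025, 0, 0, 0]
    - [0, 0.04, 0, 0, 0]
    - [0, 0.055, 0, 0, 0]
    - [0, 0.07, 0, 0, 0]
    - [0, 0.085, 0, 0, 0]
    - [0, 0.1, 0, 0, 0]
    - [0, 0.115, 0, 0, 0]

```text
time: 13.15
ee_pos: [0.57, 0.017, 0.0715]
tcp_rot: [[-0.19, 0.982, -0.0], [0.982, 0.19, -0.0], [-0.0, -0.0, -1.0]]
force: [-0.8, -1.5, 0.0]
grip_width: 0.0004
gripper_force: 0.7
```

>>> jog_arm:
  targets:
    - [0, 0.015, 0, 0, 0]
    - [0, 0.03, 0, 0, 0]
    - [0, 0.045, 0, 0, 0]
    - [0, 0.06, 0, 0, 0]
    - [0, 0.075, 0, 0, 0]
    - [0, 0.09, 0, 0, 0]
    - [0, 0.105, 0, 0, 0]
    - [0, 0.12, 0, 0, 0]

```text
time: 13.95
ee_pos: [0.5672, 0.0329, 0.0718]
tcp_rot: [[-0.191, 0.982, 0.001], [0.982, 0.191, -0.003], [-0.003, 0.001, -1.0]]
force: [0.7, -6.8, 0.5]
grip_width: -0.0
gripper_force: 3.4
```

```bash
python3 st.py
```

```text
t 13.95 jig x,y mm 35.19815700304759 -0.3056075936349028 z 71.81012172602851 yaw 101.02887869731862 F along,lat,z -6.827407302849407 0.619282713586816 0.5251902193414029
```

>>> jog_arm:
  targets:
    - [0, 0.015, 0, 0, 0]
    - [0, 0.03, 0, 0, 0]
    - [0, 0.045, 0, 0, 0]
    - [0, 0.06, 0, 0, 0]
    - [0, 0.075, 0, 0, 0]
    - [0, 0.09, 0, 0, 0]
    - [0, 0.105, 0, 0, 0]
    - [0, 0.12, 0, 0, 0]

```text
time: 14.75
ee_pos: [0.5635, 0.0511, 0.0716]
tcp_rot: [[-0.191, 0.982, 0.001], [0.982, 0.191, -0.002], [-0.002, 0.0, -1.0]]
force: [0.4, -6.0, -0.3]
grip_width: -0.0002
gripper_force: 2.7
```

>>> jog_arm:
  targets:
    - [0, 0.015, 0, 0, 0]
    - [0, 0.03, 0, 0, 0]
    - [0, 0.045, 0, 0, 0]
    - [0, 0.06, 0, 0, 0]
    - [0, 0.075, 0, 0, 0]
    - [0, 0.09, 0, 0, 0]

```text
time: 15.35
ee_pos: [0.5608, 0.0644, 0.0715]
tcp_rot: [[-0.191, 0.982, 0.0], [0.982, 0.191, -0.002], [-0.002, -0.0, -1.0]]
force: [0.6, -5.5, -0.1]
grip_width: 0.0
gripper_force: 2.6
```

```bash
python3 - <<'E'
exec(open('st.py').read())
t=vision.camera('top')[180:255,125:275]; s=vision.camera('side')[110:230,180:330]
cv2.imwrite('pics/push.png',np.vstack([cv2.resize(t,(600,300),interpolation=2),cv2.resize(s,(600,480),interpolation=2)[50:350]]))
E
```

```text
t 15.35 jig x,y mm 67.32546785532627 0.019259925745489584 z 71.5336657682362 yaw 100.99180554059421 F along,lat,z -5.546519392150397 0.44756812674953284 -0.09065537279618513
```

View pics/push.png

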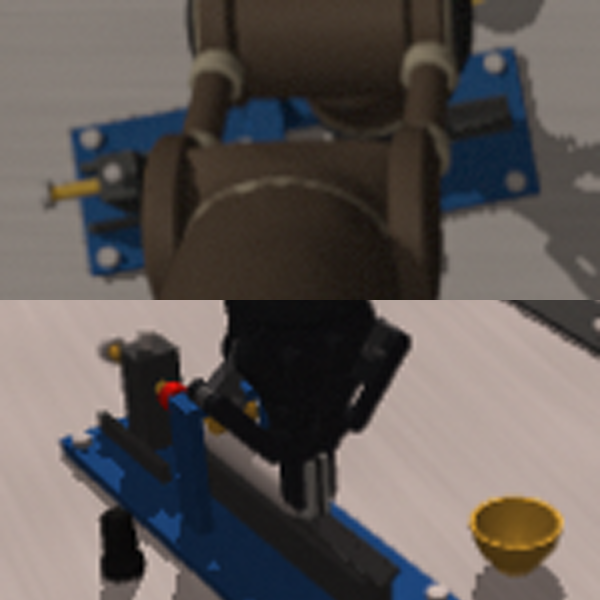

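The pin has passed under the bridge and shoe, with sliding force about 5.5 N. The button is about 20 mm ahead, so I'll go more slowly.

>>> jog_arm:
  targets:
    - [0, 0.008, 0, 0, 0]
    - [0, 0.016, 0, 0, 0]
    - [0, 0.024, 0, 0, 0]
    - [0, 0.032, 0, 0, 0]
    - [0, 0.04, 0, 0, 0]
    - [0, 0.048, 0, 0, 0]
    - [0, 0.056, 0, 0, 0]
    - [0, 0.064, 0, 0, 0]

```text
time: 16.25
ee_pos: [0.5589, 0.0741, 0.0715]
tcp_rot: [[-0.191, 0.982, 0.0], [0.982, 0.191, -0.001], [-0.001, -0.0, -1.0]]
force: [0.4, -5.7, -0.0]
grip_width: 0.0003
gripper_force: 2.7
```

>>> jog_arm:
  targets:
    - [0, 0.004, 0, 0, 0]
    - [0, 0.008, 0, 0, 0]
    - [0, 0.012, 0, 0, 0]
    - [0, 0.016, 0, 0, 0]

```text
time: 16.65
ee_pos: [0.5584, 0.0764, 0.0715]
tcp_rot: [[-0.191, 0.982, 0.0], [0.982, 0.191, -0.001], [-0.001, -0.0, -1.0]]
force: [0.6, -4.9, -0.5]
grip_width: -0.0
gripper_force: 2.7
```

```bash
python3 st.py
```

```text
t 16.65 jig x,y mm 79.56523713361597 0.08157608401514714 z 71.48219450146053 yaw 100.98359605542817 F along,lat,z -4.875852096892905 0.355229087100861 -0.48275742348526707
```

>>> jog_arm:
  targets:
    - [0, 0.004, 0, 0, 0]
    - [0, 0.008, 0, 0, 0]
    - [0, 0.012, 0, 0, 0]
    - [0, 0.016, 0, 0, 0]

```text
time: 17.05
ee_pos: [0.558, 0.0788, 0.0715]
tcp_rot: [[-0.19, 0.982, 0.0], [0.982, 0.19, -0.001], [-0.001, -0.0, -1.0]]
force: [0.9, -5.6, 0.0]
grip_width: 0.0001
gripper_force: 2.7
```

>>> jog_arm:
  targets:
    - [0, 0.004, 0, 0, 0]
    - [0, 0.008, 0, 0, 0]
    - [0, 0.012, 0, 0, 0]
    - [0, 0.012, 0, 0, 0]

```text
time: 17.45
ee_pos: [0.5576, 0.0807, 0.0715]
tcp_rot: [[-0.19, 0.982, -0.0], [0.982, 0.19, -0.001], [-0.001, -0.0, -1.0]]
force: [1.2, -4.8, 0.2]
grip_width: -0.0
gripper_force: 2.5
```

>>> jog_arm:
  targets:
    - [0, 0.004, 0, 0, 0]
    - [0, 0.008, 0, 0, 0]
    - [0, 0.012, 0, 0, 0]
    - [0, 0.012, 0, 0, 0]

```text
time: 17.85
ee_pos: [0.5572, 0.0826, 0.0715]
tcp_rot: [[-0.19, 0.982, -0.0], [0.982, 0.19, -0.001], [-0.001, -0.0, -1.0]]
force: [0.9, -4.7, -0.4]
grip_width: 0.0002
gripper_force: 2.5
```

>>> jog_arm:
  targets:
    - [0, 0.004, 0, 0, 0]
    - [0, 0.008, 0, 0, 0]
    - [0, 0.012, 0, 0, 0]
    - [0, 0.012, 0, 0, 0]

```text
time: 18.25
ee_pos: [0.5569, 0.0843, 0.0715]
tcp_rot: [[-0.19, 0.982, -0.0], [0.982, 0.19, -0.001], [-0.001, -0.0, -1.0]]
force: [-0.1, -5.8, 0.2]
grip_width: -0.0
gripper_force: 2.5
```

>>> jog_arm:
  targets:
    - [0, 0.004, 0, 0, 0]
    - [0, 0.008, 0, 0, 0]
    - [0, 0.01, 0, 0, 0]
    - [0, 0.01, 0, 0, 0]

```text
time: 18.65
ee_pos: [0.5566, 0.0858, 0.0715]
tcp_rot: [[-0.19, 0.982, -0.0], [0.982, 0.19, -0.001], [-0.001, -0.0, -1.0]]
force: [-0.3, -5.0, -0.2]
grip_width: -0.0002
gripper_force: 2.6
```

>>> jog_arm:
  targets:
    - [0, 0.004, 0, 0, 0]
    - [0, 0.008, 0, 0, 0]
    - [0, 0.01, 0, 0, 0]
    - [0, 0.01, 0, 0, 0]

```text
time: 19.05
ee_pos: [0.5563, 0.0873, 0.0715]
tcp_rot: [[-0.19, 0.982, -0.0], [0.982, 0.19, -0.001], [-0.001, -0.0, -1.0]]
force: [0.4, -5.7, 0.7]
grip_width: -0.0002
gripper_force: 2.5
```

>>> jog_arm:
  targets:
    - [0, 0.004, 0, 0, 0]
    - [0, 0.008, 0, 0, 0]
    - [0, 0.01, 0, 0, 0]
    - [0, 0.01, 0, 0, 0]

```text
time: 19.45
ee_pos: [0.5561, 0.0884, 0.0715]
tcp_rot: [[-0.191, 0.982, -0.0], [0.982, 0.191, -0.001], [-0.001, -0.0, -1.0]]
force: [0.9, -6.7, 1.1]
grip_width: -0.0001
gripper_force: 3.1
```

>>> jog_arm:
  targets:
    - [0, 0.004, 0, 0, 0]
    - [0, 0.005, 0, 0, 0]
    - [0, 0.005, 0, 0, 0]

```text
time: 19.75
ee_pos: [0.556, 0.0887, 0.0715]
tcp_rot: [[-0.191, 0.982, 0.0], [0.982, 0.191, -0.002], [-0.002, -0.0, -1.0]]
force: [0.7, -8.0, -0.1]
grip_width: 0.0001
gripper_force: 3.8
```

```bash
python3 st.py
```

```text
t 19.75 jig x,y mm 92.02845073636986 0.1357969773125578 z 71.48935949214209 yaw 101.00753518215444 F along,lat,z -8.029605705056682 0.8357769239336273 -0.08484745279937622
```

>>> jog_arm:
  targets:
    - [0, 0.004, 0, 0, 0]
    - [0, 0.007, 0, 0, 0]
    - [0, 0.007, 0, 0, 0]

```text
time: 20.05
ee_pos: [0.556, 0.089, 0.0715]
tcp_rot: [[-0.191, 0.982, 0.0], [0.981, 0.191, -0.003], [-0.003, -0.0, -1.0]]
force: [0.3, -9.9, -0.1]
grip_width: -0.0001
gripper_force: 4.9
```

>>> jog_arm:
  targets:
    - [0, 0.004, 0, 0, 0]
    - [0, 0.007, 0, 0, 0]
    - [0, 0.007, 0, 0, 0]

```text
time: 20.35
ee_pos: [0.556, 0.0894, 0.0716]
tcp_rot: [[-0.192, 0.981, 0.001], [0.981, 0.192, -0.005], [-0.005, -0.0, -1.0]]
force: [1.2, -11.2, 0.1]
grip_width: -0.0002
gripper_force: 5.9
```

>>> jog_arm:
  targets:
    - [0, 0.003, 0, 0, 0]
    - [0, 0.003, 0, 0, 0]
    - [0, 0.003, 0, 0, 0]
    - [0, 0.003, 0, 0, 0]
    - [0, 0.003, 0, 0, 0]
    - [0, 0.003, 0, 0, 0]
    - [0, 0.003, 0, 0, 0]

```text
time: 21.05
ee_pos: [0.5559, 0.0895, 0.0716]
tcp_rot: [[-0.192, 0.981, 0.001], [0.981, 0.192, -0.005], [-0.005, -0.0, -1.0]]
force: [1.6, -12.3, 0.8]
grip_width: -0.0003
gripper_force: 6.4
```

```bash
python3 st.py
```

```text
t 21.05 jig x,y mm 92.8866026265545 0.06882425809896786 z 71.57662851477836 yaw 101.06627684100961 F along,lat,z -12.33918175176983 0.7357021972227615 0.7663472064316414
```

>>> jog_arm:
  targets:
    - [0, 0, 0, 0, 0]
    - [0, 0, 0, 0, 0]
    - [0, 0, 0, 0, 0]
    - [0, 0, 0, 0, 0]
    - [0, 0, 0, 0, 0]
    - [0, 0, 0, 0, 0]

```text
time: 21.65
ee_pos: [0.5559, 0.0895, 0.0716]
tcp_rot: [[-0.192, 0.981, 0.001], [0.981, 0.192, -0.005], [-0.005, -0.0, -1.0]]
force: [1.1, -12.5, 0.4]
grip_width: 0.0002
gripper_force: 6.4
```

>>> jog_arm:
  targets:
    - [0, -0.01, 0, 0, 0]
    - [0, -0.02, 0, 0, 0]
    - [0, -0.03, 0, 0, 0]
    - [0, -0.05, 0, 0, 0]
    - [0, -0.1, 0, 0, 0]
    - [0, -0.2, 0, 0, 0]
    - [0, -0.3, 0, 0, 0]
    - [0, -0.3, 0, 0, 0]

```text
time: 22.45
ee_pos: [0.5647, 0.0461, 0.0716]
tcp_rot: [[-0.188, 0.982, 0.001], [0.982, 0.188, -0.0], [-0.001, 0.001, -1.0]]
force: [-0.4, 0.5, 0.2]
grip_width: -0.0
gripper_force: 0.0
```

>>> jog_arm:
  targets:
    - [0, 0, 0, -0.2, 0]
    - [0, -0.1, 0, -0.5, 0]
    - [0, -0.4, 0, -0.8, 0]
    - [0, -0.7, 0, -0.8, 0]
    - [0, -1, 0, -0.8, 0]
    - [0, -1, 0, -0.8, 0]
    - [0, -1, 0, -0.8, 0]

```text
time: 23.15
ee_pos: [0.5922, -0.1004, 0.1914]
tcp_rot: [[-0.187, 0.982, -0.0], [0.982, 0.187, 0.001], [0.001, -0.0, -1.0]]
force: [0.4, 0.6, 0.0]
grip_width: 0.0
gripper_force: 0.0
```

```bash
python3 - <<'E'
exec(open('st.py').read())
t=vision.camera('top')[180:255,125:275]; s=vision.camera('side')[110:230,180:330]
cv2.imwrite('pics/fin.png',np.vstack([cv2.resize(t,(600,300),interpolation=2),cv2.resize(s,(600,480),interpolation=2)[0:300]]))
E
```

```text
t 23.15 jig x,y mm -100.41504804045027 0.351719084705944 z 191.35239015979536 yaw 100.7530386536 F along,lat,z 0.4906300638943556 -0.46594779829679156 0.03321846266105602
```

View pics/fin.png

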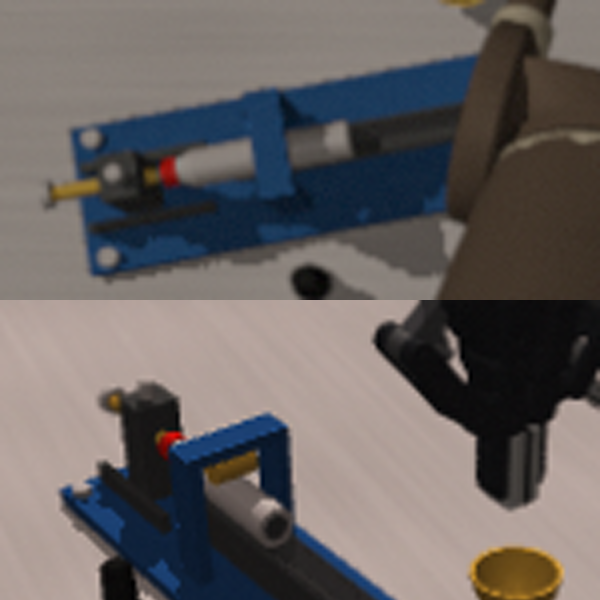

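The pin lies in the groove under the shoe, its nose touching the red button at about (178,170). The gripper is clear, and the bowl and boot haven't moved.

```bash
python3 -c "
from rig import arm
print(arm.job_done())"
```

```text
the job is handed in; nothing more can be done
None
```

The steel pin now lies in the V-groove under the shoe with its nose against the red button; I pressed the button about 1 mm (roughly 7 N, estimated from the push force) and held it for just over 1 s, then backed away and handed the job in at about 23 s.

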